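# Clip the spit into the grill and hold its splash guard at the balance point

## Robot

A 6-joint arm with a two-finger parallel gripper is mounted at the origin on the work surface. World frame = base frame: x ahead of the robot, y to its left, z up, the work surface at z = 0. Lengths are in m, angles in degrees, forces in N, time in s.
With the tool pointing down it reaches from about 0.25 to 0.725 m from the base axis. Payload 9.7 kg.
Tool frame: the origin (TCP) lies midway between the tips of the shut fingers; the grasp point (between the pads) lies 19 mm behind it; z points along the fingers, x is the direction in which the jaws open and shut, and the axes are right-handed (so a half turn about z gives the same grasp; the last joint's range is limited). The gripper opens to 85 mm and grips with 20 to 120 N. Pads are 22 mm wide; open, the fingers measure 114 mm over their backs; the gripper's body (76 mm by 85 mm) begins 54 mm behind the grasp point. The pads swing forward as they close: fully open they stand 13 mm farther back than shut.
Start: joints at [-68.182, 4.979, 10.078, 95.1, 0, 90], TCP at [0.204, -0.511, 0.209] pointing down, gripper open.
Joint ranges: [-179.16, 179.16], [-48.56, 103.87], [-65.8, 70.77], [-126.05, 130.52], [-82.76, 87.17], [-180, 180]. Speed limits (degrees/s): [127.2, 127.2, 147.25, 180, 180, 180].

## Interface

Orientations are given as [roll, pitch, yaw] about the fixed x, y, z axes, in that order (R = Rz(yaw) Ry(pitch) Rx(roll)).
In Python, from workcell import sensors, camera, get_calibration, bot, recognise, place_of gives the robot as it stands. The module is installed in compiled form; this text tells all that it offers.
- The arm moves only by the tool send_rows, never from a script. Its argument "plan" is a list of rows, each a list of 3 entries, a list of its own where there are three numbers: the shift along the tool's x, y, z normalised to -1 to 1, where 1 is 0.3 m, then the turn, a rotation vector about the tool's x, y, z normalised to -1 to 1, where 1 is pi rad, then the closure, from -1 (fully open) to 1 (shut). In form: [[[x, y, z], [rx, ry, rz], claw], ...]. A call has 1 to 10 rows; each row is the pose to reach, as a shift and turn from the pose commanded when the call began, along the tool's axes at that moment, turning the shorter way round; what a row does not reach only later rows make up. A row lasts 1/10 s, in which the tool goes at most 50 mm and 8.59 degrees, less where a joint would pass 70% of its speed; a pose out of reach is approached as far as the arm can. A call with a number of a shift or a turn outside -1 to 1 is refused whole. A call with a gripper value outside its range is refused whole. The fingers move at their own pace and stop on an object; "force" is the grip in N (left out, the last holds). Time passes only in rows, so rows that repeat a pose let the fingers close. It gives the time, the measured TCP pose, the force and the opening at its end, in the units of the state.
- sensors.get_obs(): the state, without advancing time (a new reading comes with each control period).
- camera(name): name is "scene" or "top"; returns the picture (480x640x3 uint8, blue, green, red); there is no depth.
- get_calibration(name): a dict with "fx", "fy", "cx", "cy" (pixels), "k1" (the pictures are not rectified: a ray, as slopes to the right and down, at radius r is drawn at 1 + k1 r^2 times it, then the intrinsics apply), "R" (3x3) and "t" (3): a world point X has camera coordinates R X + t. Camera axes: x right, y down, z forward; pixel columns grow to the right and rows downward; lengths in m; the calibration is good to about 2 mm. A picture is of the moment at which its call begins. get_calibration takes no time and is no camera call.
- bot.job_done(): hands the job in, once; it reports no verdict.
Trained networks look in the newest picture that a camera, given by its name, has taken for a name from the list of things; names that differ only in an ending like _2 or _b are one class to them, and where a whole thing is asked for, a point or a joint stands for the part that bears it (a point fixed in the world has none). Each returns a list of dicts, best first, with "p" (0 to 1); they miss things now and then, are a little off and sometimes report something else, mostly with a low value. They report only what shows in the picture. A call takes as long as a camera call.
- recognise(label, camera): "point" ([column, row] in pixels, amid what is visible of it).
- place_of(label, camera): "point" ([column, row] in pixels: a listed point, or the origin of a listed thing).
The state is a dict: "time": time; "q": joint angles; "qd": joint speeds; "joint_efforts": joint torques, N m; "ee_pos": TCP position; "tcp_rot": TCP orientation; "wrist_force": force on the tool from outside, world axes, zero at the start; "torque": the same for the moment, N m; "opening": finger opening in m.
Only numpy, scipy, OpenCV 4.12 (cv2) and the standard library are available. Lean on these libraries where they do the work, as an engineer would, in place of code of your own. Each camera call takes 0.05 s, during which the arm holds its last target. There are 200 camera calls.

## Task

Load the tabletop spit grill: take the steel spit from its wooden rest, lay it across the grill's two fork clips and press it down past the red sprung jaws until it sits fully home in both forks and the jaws have snapped back over it, then let go of it. Next take the splash guard, which leans back, by its black bar and swing it gently up to its balance point, where it stands upright; do not let it fall forward or drop back. Finish while still holding it there in the gripper, so that I can fit its stay; leave the other kitchen things where they stand.

Things in the scene. Friction and masses are not known exactly. Their poses are not given: they have to be found in the camera images.
- grill: Dark steel tabletop spit grill, fixed: tray 190 mm (x) by 200 mm (y), rim 38 mm high, floor at 18 mm. Origin: centre of its underside; x from its front (knobs) to its back, y along the spit, z up. Two aluminium fork clips, each 10 mm thick, stand 70 mm either side of its middle along y, with free room for fingers between; the splash guard is hinged at its back.
- seat (a point): Where the middle of the spit's shaft lies when fully home, midway between the forks: 30 mm in front of the grill's origin, 85 mm above the counter; axes as the grill's. The fork slots rise straight up from here, 14 mm wide along x; the mouth (flared plate in front, red jaw behind) is about 26 mm wide, 35 mm above the seat, and nothing of the forks is higher than 36 mm above it.
- jaw_left (a joint): Red sprung jaw on the grill's +y fork: 0 = closed (its nose overhangs the slot from 10 mm above the seat line), positive = pushed back (grill +x), stop at 0.6 rad; pivot 40 mm under the seat line. The spit, pushed straight down on its sloping nose, opens it to about 0.15 rad; it springs back to 0 once the spit is home. Passing both jaws together takes about 5 to 10 N.
- jaw_right (a joint): The same jaw on the fork at the grill's -y side.
- spit: Steel spit: shaft 10 mm diameter, 200 mm long along its y axis, short point at its +y end, dark wooden handle (20 mm diameter, 75 mm long) at its -y end. Origin: middle of the shaft, on its axis; centre of mass 23 mm from it towards the handle. 0.10 to 0.18 kg. Starts level on the rest, axis 45 mm above the counter. Its handle may end at either side of the grill.
- rest: Wooden rest for the spit, fixed: base 60 mm (x) by 150 mm (y), 12 mm high, two notched posts 50 mm high, 60 mm either side of its middle along y. The spit lies along its y axis in the notches (14 mm wide, 10 mm deep). Origin: centre of the underside. Between the posts there is room for fingers down to 12 mm.
- guard (a joint): Splash guard hinge: 0 = upright, its over-centre balance point (centre of mass straight above the hinge); positive = leaning back (grill +x), negative = forward over the spit. Starts leaning back on its stop at 0.70 rad. Free hinge: let go, it falls to the side it leans to. 0.3 to 0.55 kg.
- guard_hinge (a point): Middle of the guard's hinge line, at the back of the grill: 60 mm behind the grill's origin (x = +60 mm), 45 mm above the counter; the hinge line runs along the grill's y; axes as the grill's.
- guard_bar (a point): Middle of the guard's black grip bar, on its axis: 10 mm diameter, parallel to the hinge and 150 mm from it, held by an arm at each end, 102 mm free between the arms; turns with the guard. The guard's aluminium plate (180 mm wide, edge 8 mm thick) ends 42 mm below the bar: fingers can pinch the bar from above and the bar can turn between the pads.
- mill: Dark wooden pepper mill, 48 mm across, 132 mm tall; to be left alone. Origin at its underside.
- oil: Amber oil bottle, 60 mm across, 200 mm tall; to be left alone. Origin at its underside.
- mug: Red mug, 80 mm across, 90 mm tall; to be left alone. Origin at its underside.
- tin: Steel food tin, 74 mm across, 100 mm tall; to be left alone. Origin at its underside.
- bowl: White bowl, 130 mm across, 50 mm tall; to be left alone. Origin at its underside.
- jar: Glass jar with a red cap, 66 mm across, 90 mm tall; to be left alone. Origin at its underside.
- spatula: Wooden-handled spatula lying flat; to be left alone. Origin at its underside.

How it is judged (in metres and radians):
On the way, in this order (a step that is already met when the one before it is completed fails the run):
1. the spit is home in both forks, jaws closed over it, and let go (x of spit in the frame of seat between -0.004 and 0.004 m and y of spit in the frame of seat between -0.02 and 0.02 m and z of spit in the frame of seat between -0.003 and 0.003 m and angle between the y axis of spit and the y axis of seat, either way round below 0.05 rad and value of joint each of jaw_left, jaw_right below 0.1 rad and contact force between the fingers and spit below 0.1 N), for 0.2 s.
2. the guard is held upright at its balance point (value of joint guard between -0.07 and 0.07 rad and velocity of joint guard between -0.15 and 0.15 rad/s and contact force between the fingers and guard above 0.5 N), for 0.3 s.
At the end, for the whole second after the job is handed in: Fingers still holding the guard (over 0.5 N), still and within 0.07 rad of upright; spit home: middle within 4 mm across, 20 mm along, 3 mm in height of the seat, within 0.05 rad of its y; both jaws under 0.1 rad; spit touched by neither robot nor guard (all of step 2 and x of spit in the frame of seat between -0.004 and 0.004 m and y of spit in the frame of seat between -0.02 and 0.02 m and z of spit in the frame of seat between -0.003 and 0.003 m and angle between the y axis of spit and the y axis of seat, either way round below 0.05 rad and value of joint each of jaw_left, jaw_right below 0.1 rad and contact force between each of the arm, guard and spit below 0.1 N); the arm keeps its last pose, push and grip.
It fails at once if the guard fell or was pushed forward past 0.3 rad (value of joint guard below -0.3 rad).
It fails at once if the guard was flung or dropped (faster than 3 rad/s) (velocity of joint guard above 3 rad/s or velocity of joint guard below -3 rad/s).
It fails at once if another kitchen thing was pushed more than 40 mm or knocked over (angle between any of mill, oil, mug, tin, bowl, jar, spatula's own z axis and vertical above 0.6 rad or distance of any of mill, oil, mug, tin, bowl, jar, spatula from where it was at the start of the episode above 0.04 m).
It also fails if it takes over 58 s, if anything falls off the work surface, if the arm or the gripper's body presses on something with over 40 N, if the wrist force passes 120 N, or if a joint passes its speed limit or range.

## Working session

There is one attempt and no reset: what is moved stays moved. The work goes in short steps, Python scripts to look and compute and a tool call to move; the robot and the scene stay as the last step left them, time stands still between calls to the robot, and variables do not carry over. Pictures are saved under pics/ and viewed, on a budget of 13 in all, crops included, one or two more only if the job needs it, and the job is handed in when it is done.

Besides the shell and the picture viewer there is one more tool, called after "Request:" by a JSON object that holds its "method" and its "body". send_rows: Moves the arm, as the interface text tells. Scaled input: -1 to 1 covers 0.3 m each way for a shift and pi rad each way for a turn. Its arguments: {"type":"object","properties":{"plan":{"type":"array"},"force":{"type":"number"}},"required":["plan"]}

```bash
mkdir -p pics
cat > h.py <<'E'
import numpy as np, cv2
from workcell import sensors, camera, get_calibration, bot, recognise, place_of
def ray(c,px):
    k=get_calibration(c);R=np.array(k["R"]);t=np.array(k["t"])
    K=np.array([[k["fx"],0,k["cx"]],[0,k["fy"],k["cy"]],[0,0,1.]])
    d=(np.array(px,float)-[k["cx"],k["cy"]])/[k["fx"],k["fy"]]
    u=d.copy()
    for _ in range(30): u=d/(1+k["k1"]*(u@u))
    return -R.T@t, R.T@np.array([u[0],u[1],1.])
def atz(c,px,z):
    o,d=ray(c,px); return o+d*(z-o[2])/d[2]
def tri(p1,p2):
    A=[];b=[]
    M=np.zeros((3,3));v=np.zeros(3)
    for o,d in (ray("scene",p1),ray("top",p2)):
        d=d/np.linalg.norm(d);P=np.eye(3)-np.outer(d,d);M+=P;v+=P@o
    X=np.linalg.solve(M,v)
    return X
def proj(c,X):
    k=get_calibration(c);x=np.array(k["R"])@X+np.array(k["t"]);u=x[:2]/x[2]
    u=u*(1+k["k1"]*(u@u));return u*[k["fx"],k["fy"]]+[k["cx"],k["cy"]]
E
python3 - <<'E'
from h import *
np.set_printoptions(precision=4,suppress=True)
for c in("scene","top"):
    cv2.imwrite(f"pics/{c}0.png",camera(c)); k=get_calibration(c); print(c,k["fx"],-np.array(k["R"]).T@np.array(k["t"]))
for l,z in dict(grill=0,seat=.085,spit=.045,rest=0,guard_hinge=.045,guard_bar=.16,mill=0,oil=0,mug=0,tin=0,bowl=0,jar=0,spatula=0).items():
    P={}
    for c in("scene","top"):
        r=place_of(l,c)
        if r: P[c]=r[0]["point"]; print(l,c,np.array(P[c]),round(r[0]["p"],2),atz(c,P[c],z))
    if len(P)==2: print("   tri",tri(P["scene"],P["top"]))
print(sensors.get_obs())
E
```

```text
scene 597.7522730593471 [ 1.7407 -0.3227  1.682 ]
top 590.5136218832554 [ 0.2414 -0.0196  1.7371]
grill scene [246.  257.6] 0.75 [ 0.4851 -0.2146  0.    ]
grill top [254.5 274.3] 0.78 [0.4901 0.2005 0.    ]
   tri [ 0.4933 -0.0129  0.0538]
seat scene [358.8 210.4] 0.86 [0.4456 0.205  0.085 ]
seat top [252.6 279.4] 0.94 [0.4633 0.1944 0.085 ]
   tri [0.4614 0.1951 0.1048]
spit scene [246.8 249. ] 0.58 [ 0.4833 -0.2077  0.045 ]
spit top [391.6 278.2] 0.81 [ 0.4814 -0.2021  0.045 ]
   tri [ 0.4814 -0.205   0.0417]
rest scene [242.9 255.6] 0.97 [ 0.4738 -0.2234  0.    ]
rest top [393.6 280.9] 0.66 [ 0.4798 -0.2129  0.    ]
   tri [ 0.4783 -0.2181  0.004 ]
guard_hinge scene [362.2 239.6] 0.55 [0.5445 0.1888 0.045 ]
guard_hinge top [190.8 215. ] 0.74 [0.6562 0.3926 0.045 ]
   tri [0.6152 0.2602 0.1581]
guard_bar scene [370.2 245.5] 0.69 [0.658  0.1703 0.16  ]
guard_bar top [252.5 277.7] 0.75 [0.4578 0.1852 0.16  ]
   tri [ 0.493   0.2296 -0.0697]
mill scene [326.5 295.4] 0.73 [0.7072 0.0148 0.    ]
mill top [316.6 203.9] 0.6 [0.7105 0.0216 0.    ]
   tri [0.7091 0.018  0.0023]
oil scene [4
[... 589 characters left out ...]
r top [364.4 189.8] 0.63 [ 0.7585 -0.1234  0.    ]
   tri [ 0.7588 -0.1216  0.0003]
spatula scene [136.6 261. ] 0.65 [ 0.4039 -0.5817  0.    ]
spatula top [191.8 215.4] 0.65 [0.6661 0.4004 0.    ]
   tri [ 0.6596 -0.1263  0.559 ]
{'time': 1.4, 'q': array([-68.1807,   4.9776,  10.0799,  95.0999,   0.0007,  90.0016]), 'qd': array([ 0.0302, -0.1352, -0.0263,  0.0664,  0.0048, -0.0291]), 'joint_efforts': array([  0.0004, -52.0097,  46.4859,   0.0017,  -0.    ,   0.    ]), 'ee_pos': array([ 0.2044, -0.5106,  0.2092]), 'tcp_rot': array([-179.9993,   -0.0025,  -68.1822]), 'wrist_force': array([-0.0511, -0.0039, -0.4108]), 'torque': array([ 0.0076, -0.0165, -0.0065]), 'opening': 0.08544398284187149}
```

View pics/scene0.png

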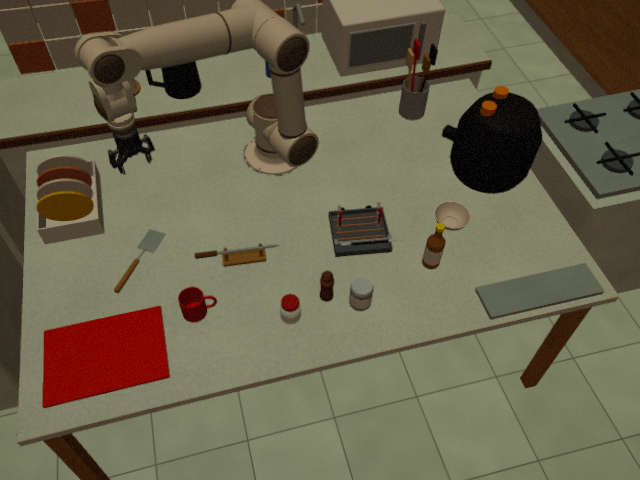

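View pics/top0.png

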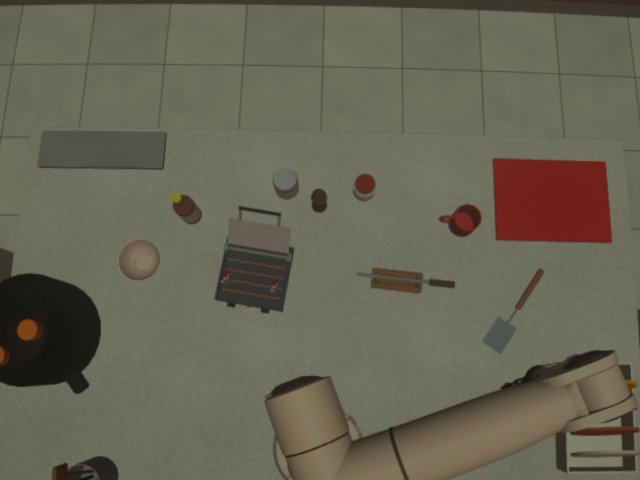

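The scene view shows the grill at (360,230) and the spit on its rest at (240,252). The top view shows the grill at (255,275), the guard bar at (260,211), and the spit at (405,280) with its handle towards -y. I'll enlarge both.

Run:
```python
import cv2,numpy as np
t=cv2.imread("pics/top0.png");s=cv2.imread("pics/scene0.png")
def z(i,x,y,w,h,W,H):
    o=cv2.resize(i[y:y+h,x:x+w],(W,H),interpolation=cv2.INTER_CUBIC)
    o=cv2.convertScaleAbs(o,alpha=1.6,beta=10)
    for k in range(0,w,10): cv2.putText(o,str(x+k),(k*W//w,8),0,.3,(0,255,255)); cv2.line(o,(k*W//w,10),(k*W//w,14),(0,255,255))
    for k in range(10,h,10): cv2.putText(o,str(y+k),(0,k*H//h+3),0,.3,(0,255,255))
    return o
a=z(t,208,202,94,116,486,600);b=z(t,350,262,110,40,314,114)
c=z(s,320,195,78,64,314,258);d=z(s,190,235,95,35,314,116)
o=np.zeros((600,800,3),np.uint8);o[:,:486]=a;o[:114,486:]=b;o[130:388,486:]=c;o[400:516,486:]=d
cv2.imwrite("pics/z1.png",o)
```

```text
(no output)
```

View pics/z1.png

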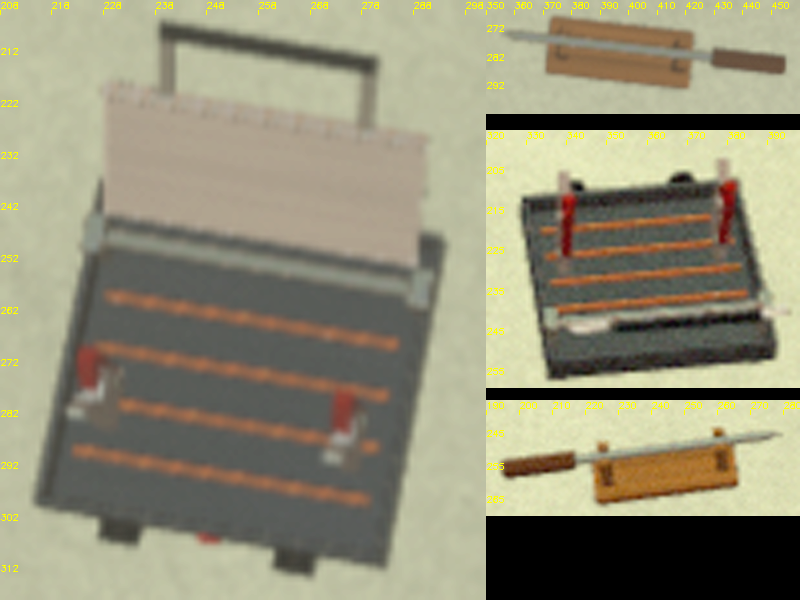

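The enlargement shows these pixel positions:
- **Top view:** guard bar ends at (239,208) and (281,214). Rim corners at (215,299), (282.5,312) and (294,248).
- **Spit, top view:** tip (358,274), handle joint (429,281.6), handle end (455,285).

Next I fit the poses.

```bash
cat > fit.py <<'E'
from h import *
from scipy.optimize import least_squares
np.set_printoptions(precision=4,suppress=True)
def fit(obs,x0):
    def W(p,X): c,s=np.cos(p[2]),np.sin(p[2]); return np.array([p[0]+c*X[0]-s*X[1],p[1]+s*X[0]+c*X[1],X[2]])
    f=lambda p:np.concatenate([proj(c,W(p,X))-px for c,X,px in obs])
    r=least_squares(f,x0,loss="soft_l1"); print(r.x[:2],np.degrees(r.x[2]),"\n",f(r.x).reshape(-1,2).round(1).tolist())
bx,bz=.06+.15*np.sin(.7),.045+.15*np.cos(.7)
T=[("top",(-.095,.1,.038),(215.4,299.3)),("top",(-.095,-.1,.038),(282.5,311.7)),("top",(.095,-.1,.038),(293.7,248)),("top",(.095,.1,.038),(227.7,236.8)),
("top",(bx,.056,bz),(239.3,208.2)),("top",(bx,-.056,bz),(280.9,214.2)),
("top",(-.03,0,.085),(252.6,279.4))]
S=[("scene",(-.095,-.1,.038),(328.9,211.1)),("scene",(-.095,.1,.038),(382.5,207.4)),("scene",(.095,-.1,0),(334.6,256.5)),("scene",(.095,.1,0),(392.2,251.3)),("scene",(.095,-.1,.038),(335.4,248.8)),("scene",(.095,.1,.038),(391,245.4)),("scene",(-.03,0,.085),(358.8,210.4))]
g=[.49,.2,-.18]
for o in(T,S,T+S): fit(o,g)
a=[("top",(0,-.1,.045),(429.3,281.6)),("top",(0,-.175,.045),(454.9,284.8)),("top",(0,.115,.045),(357.7,273.9)),("top",(0,0,.045),(391.6,278.2))]
b=[("scene",(0,-.1,.045),(216.9,252.8)),("scene",(0,-.175,.045),(195.1,255.8)),("scene",(0,.115,.045),(278.9,245)),("scene",(0,0,.045),(246.8,249))]
for o in(a,b,a+b): fit(o,[.48,-.2,-.1])
E
python3 fit.py
```

```text
[0.4877 0.1945] -8.055450585477342 
 [[-0.5, 0.5], [0.5, -0.5], [0.8, -0.9], [0.0, -0.5], [1.1, -0.1], [-0.6, 0.3], [-1.6, 1.8]]
[0.4803 0.2002] -8.917814544658043 
 [[-0.5, -2.6], [0.1, -3.0], [0.1, -0.1], [-1.1, 0.6], [-0.3, 1.1], [1.3, -0.1], [0.4, 1.0]]
[0.4869 0.1962] -8.301024986765471 
 [[-1.2, 0.6], [-0.3, -0.1], [0.3, -0.4], [-0.4, -0.4], [0.7, 0.2], [-1.1, 0.7], [-2.3, 2.1], [-1.3, -0.8], [-0.6, -1.7], [-0.1, 1.8], [-1.4, 2.0], [-0.5, 3.0], [1.1, 1.3], [-0.2, 2.6]]
[ 0.4818 -0.2116] -5.03055393678445 
 [[-0.1, 0.3], [0.0, -0.1], [-2.4, -0.1], [3.3, -0.1]]
[ 0.4834 -0.2094] -5.377362419836088 
 [[0.2, 0.1], [-0.3, -0.1], [0.6, -0.2], [-0.5, 0.1]]
[ 0.4822 -0.2104] -5.122809941906267 
 [[-0.5, 0.2], [-0.4, -0.2], [-2.8, -0.3], [2.9, -0.2], [-0.2, -0.0], [-0.6, -0.1], [0.3, -0.5], [-0.8, -0.1]]
```

```bash
cat > mv.py <<'E'
# usage: mv.py x y z roll pitch yaw : numbers for a move from measured pose (or pose after last plan with 'c' prefix file)
from h import *
import sys
from scipy.spatial.transform import Rotation as Ro
np.set_printoptions(precision=4,suppress=True)
def go(*tg):
    s=sensors.get_obs();R0=Ro.from_euler("xyz",s["tcp_rot"],degrees=True);p0=s["ee_pos"]
    print("now",s["time"],p0,s["tcp_rot"],s["opening"],s["wrist_force"])
    for t in tg:
        R1=Ro.from_euler("xyz",t[3:],degrees=True)
        print((R0.inv().apply(np.array(t[:3])-p0)/.3).round(4).tolist(),((R0.inv()*R1).as_rotvec()/np.pi).round(4).tolist())
if __name__=="__main__": go([float(v) for v in sys.argv[1:]])
E
python3 mv.py .481 -.2194 .12 180 0 -5.1; python3 -c "
from h import *
print(atz('top',(397,280.2),.012))"
```

```text
now 1.4 [ 0.2044 -0.5106  0.2092] [-179.9993   -0.0025  -68.1822] 0.08544398284187149 [-0.0511 -0.0039 -0.4108]
[-0.5585, -1.2166, 0.2974] [0.0, -0.0, -0.3505]
[ 0.48048019 -0.22157161  0.012     ]
```

Request:
{"method": "send_rows", "body": {"plan": [[[-0.07,-0.15,0.03],[0,0,-0.045],-1],[[-0.14,-0.3,0.07],[0,0,-0.09],-1],[[-0.21,-0.45,0.11],[0,0,-0.135],-1],[[-0.28,-0.6,0.15],[0,0,-0.18],-1],[[-0.35,-0.75,0.19],[0,0,-0.22],-1],[[-0.41,-0.9,0.22],[0,0,-0.26],-1],[[-0.45,-0.98,0.24],[0,0,-0.3],-1],[[-0.45,-0.98,0.24],[0,0,-0.33],-1],[[-0.45,-0.98,0.24],[0,0,-0.3505],-1],[[-0.45,-0.98,0.24],[0,0,-0.3505],-1]]}}

```text
time: 2.4
ee_pos: [0.4274, -0.2756, 0.1372]
tcp_rot: [-180.0, 0.0, -5.0]
wrist_force: [-0.7, 0.3, -0.1]
opening: 0.0857
```

```bash
python3 mv.py .4812 -.2195 .08 180 0 -5.1
```

```text
now 2.4 [ 0.4274 -0.2756  0.1372] [-179.9985    0.0067   -4.9942] 0.08572774793777344 [-0.6863  0.2998 -0.1207]
[0.1625, -0.2021, 0.1905] [-0.0, 0.0, 0.0006]
```

Request:
{"method": "send_rows", "body": {"plan": [[[0.08,-0.1,0.0],[0,0,0],-1],[[0.1625,-0.2,0.05],[0,0,0],-1],[[0.1625,-0.202,0.15],[0,0,0],-1],[[0.1625,-0.202,0.25],[0,0,0],-1],[[0.1625,-0.202,0.33],[0,0,0],-1],[[0.1625,-0.202,0.37],[0,0,0],-1],[[0.1625,-0.202,0.37],[0,0,0],-1]]}}

```text
time: 3.1
ee_pos: [0.4801, -0.2198, 0.0248]
tcp_rot: [-179.9, 0.1, -5.2]
wrist_force: [-0.3, -0.3, 0.8]
opening: 0.0856
```

Run:
```python
from mv import *
go()
s=camera("scene");t=camera("top")
o=np.hstack([cv2.resize(i,(400,400),interpolation=cv2.INTER_CUBIC) for i in (s[205:285,200:280],t[240:320,350:430])])
cv2.imwrite("pics/g1.png",cv2.convertScaleAbs(o,alpha=1.5))
```

```text
now 3.1 [ 0.4801 -0.2198  0.0248] [-179.9499    0.137    -5.1853] 0.0855506808395251 [-0.3097 -0.306   0.8439]
```

View pics/g1.png

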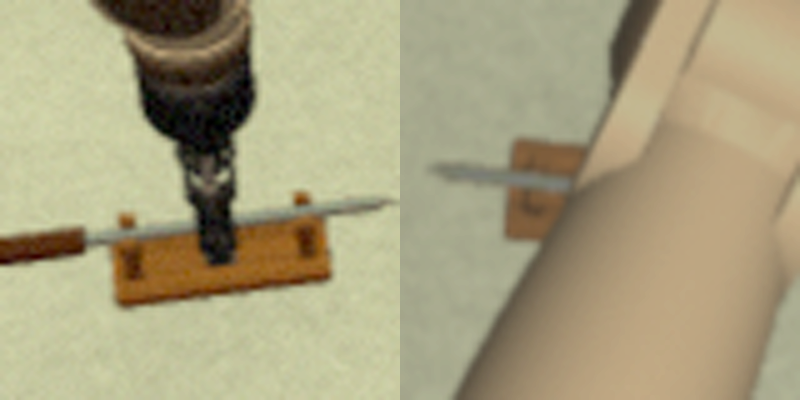

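The scene crop shows the fingers straddling the shaft midway between the two posts, at about pixel (243,250). I'll close on the spit, then lift.

Request:
{"method": "send_rows", "body": {"plan": [[[0,0,0],[0,0,0],1],[[0,0,0],[0,0,0],1],[[0,0,0],[0,0,0],1],[[0,0,0],[0,0,0],1],[[0,0,0],[0,0,0],1],[[0,0,0],[0,0,0],1],[[0,0,0],[0,0,0],1],[[0,0,0],[0,0,0],1]], "force": 80}}

```text
time: 4.0
ee_pos: [0.482, -0.2202, 0.0276]
tcp_rot: [180.0, -0.1, -5.1]
wrist_force: [-0.1, 1.0, 8.6]
opening: -0.0003
```

```bash
python3 mv.py .4812 -.2195 .18 180 0 -5.1
```

```text
now 4.0 [ 0.482  -0.2202  0.0276] [179.9655  -0.1407  -5.0851] -0.0003124404271752679 [-0.0966  0.9812  8.6475]
[-0.0017, -0.0019, -0.5079] [0.0002, -0.0008, 0.0001]
```

Run:
```python
from mv import *
s=camera("scene");t=camera("top")
o=np.hstack([cv2.resize(i,(400,400),interpolation=cv2.INTER_CUBIC) for i in (s[210:275,205:270],t[240:320,350:430])])
cv2.imwrite("pics/g2.png",cv2.convertScaleAbs(o,alpha=1.6,beta=15))
print(sensors.get_obs())
```

```text
{'time': 4.1, 'q': array([-24.5651,   2.5374, -12.6033,  74.7151,   0.0145,  70.5227]), 'qd': array([ 0.0259,  0.0019, -0.0681,  0.0243, -0.0254, -0.0106]), 'joint_efforts': array([ -0.3539, -44.4916,  42.1118,  -0.303 ,  -0.1904,  -0.0013]), 'ee_pos': array([ 0.482 , -0.2202,  0.0276]), 'tcp_rot': array([179.9656,  -0.1407,  -5.0877]), 'wrist_force': array([0.1259, 1.0026, 8.4984]), 'torque': array([0.16  , 0.0919, 0.0524]), 'opening': 0.00014620937350521453}
```

View pics/g2.png

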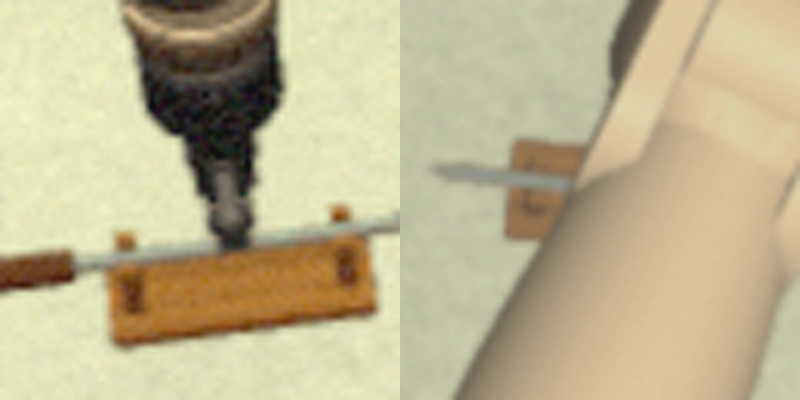

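The left crop shows the shut fingertips ending at the shaft, at about pixel (243,250). I'll project the TCP and the shaft to see where they should lie.

Run:
```python
from mv import *
s=camera("scene")
o=cv2.convertScaleAbs(cv2.resize(s[215:265,210:270],(720,600),interpolation=cv2.INTER_CUBIC),alpha=1.7,beta=25)
p=sensors.get_obs()["ee_pos"]
def m(X,c): u=(proj("scene",np.array(X))-[210,215])*12; cv2.drawMarker(o,tuple(int(v) for v in u),c,0,14,1); print(u)
m(p,(0,0,255)); m(p+[0,0,.019],(0,255,0)); m(p+[0,0,.073],(255,0,0))
cv2.imwrite("pics/g3.png",o)
```

```text
[402.7448 449.8368]
[397.1585 409.9082]
[380.8032 293.1563]
```

View pics/g3.png

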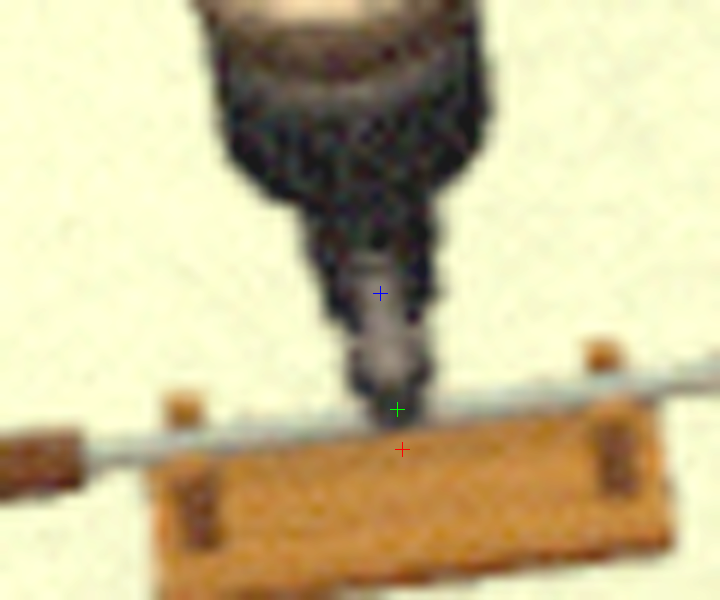

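The visible fingertip ends about 12 mm short of the projected TCP (red cross), and the opening reads 0. A straight lift will show whether the spit is held.

Request:
{"method": "send_rows", "body": {"plan": [[[0,0,-0.02],[0,0,0],1],[[0,0,-0.05],[0,0,0],1],[[0,0,-0.09],[0,0,0],1],[[0,0,-0.13],[0,0,0],1],[[0,0,-0.15],[0,0,0],1],[[0,0,-0.15],[0,0,0],1]]}}

```text
time: 4.75
ee_pos: [0.4818, -0.2203, 0.0726]
tcp_rot: [180.0, -0.1, -5.1]
wrist_force: [-0.2, -0.1, -0.6]
opening: 0.0004
```

Run:
```python
from mv import *
go()
s=camera("scene")
o=cv2.convertScaleAbs(cv2.resize(s[185:285,190:290],(600,600),interpolation=cv2.INTER_CUBIC),alpha=1.6,beta=20)
cv2.imwrite("pics/g4.png",o)
```

```text
now 4.75 [ 0.4818 -0.2203  0.0726] [179.96    -0.1067  -5.093 ] 0.00038311449407132204 [-0.2037 -0.122  -0.6339]
```

View pics/g4.png

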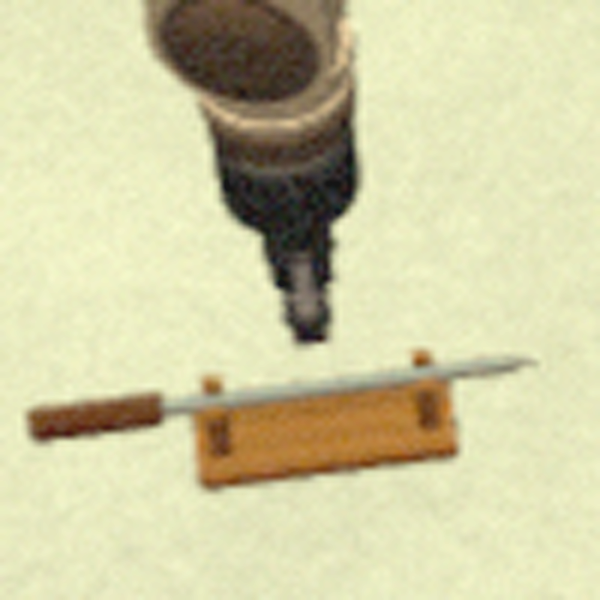

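The spit did not come up. It still lies in the notches and the tip shows at about (241.8,242), so the true tips are higher than reported. I'll measure that offset.

Run:
```python
from mv import *
p=sensors.get_obs()["ee_pos"]
print(proj("scene",p))
o,d=ray("scene",(241.8,242))
for x in (.47,.482,.49): print(o+d*(x-o[0])/d[0])
s=sensors.get_obs();print(s["q"])
```

```text
[242.4781 244.5509]
[ 0.47   -0.2203  0.0717]
[ 0.482  -0.2212  0.0869]
[ 0.49   -0.2219  0.097 ]
[-24.5709   1.6372  -8.6189  79.6926  -0.0002  70.5216]
```

Request:
{"method": "send_rows", "body": {"plan": [[[-0.1,0,0],[0,0,0],1],[[-0.2,0,0],[0,0,0],1],[[-0.27,0,0.06],[0,0,0],1],[[-0.27,0,0.13],[0,0,0],1],[[-0.27,0,0.18],[0,0,0],1],[[-0.27,0,0.2],[0,0,0],1],[[-0.27,0,0.2],[0,0,0],1],[[-0.27,0,0.2],[0,0,0],1]]}}

```text
time: 5.6
ee_pos: [0.4007, -0.2129, 0.0116]
tcp_rot: [180.0, -0.0, -5.1]
wrist_force: [0.4, 0.1, 0.3]
opening: 0.0
```

Request:
{"method": "send_rows", "body": {"plan": [[[0,0,0.007],[0,0,0],1],[[0,0,0.014],[0,0,0],1],[[0,0,0.02],[0,0,0],1],[[0,0,0.02],[0,0,0],1],[[0,0,0.02],[0,0,0],1]]}}

```text
time: 6.1
ee_pos: [0.4004, -0.2128, 0.0052]
tcp_rot: [-180.0, 0.0, -5.1]
wrist_force: [-0.3, 0.1, 0.1]
opening: 0.0002
```

Run:
```python
from mv import *
go()
s=camera("scene")
o=cv2.convertScaleAbs(cv2.resize(s[180:260,200:280],(600,600),interpolation=cv2.INTER_CUBIC),alpha=1.6,beta=20)
p=sensors.get_obs()["ee_pos"]
u=(proj("scene",p)-[200,180])*7.5; cv2.drawMarker(o,tuple(int(v) for v in u),(0,0,255),0,14,1); print(u)
cv2.imwrite("pics/g5.png",o)
```

```text
now 6.1 [ 0.4004 -0.2128  0.0052] [-179.999     0.0014   -5.0922] 0.00015463686266765607 [-0.3111  0.057   0.0745]
[313.3633 436.1918]
```

View pics/g5.png

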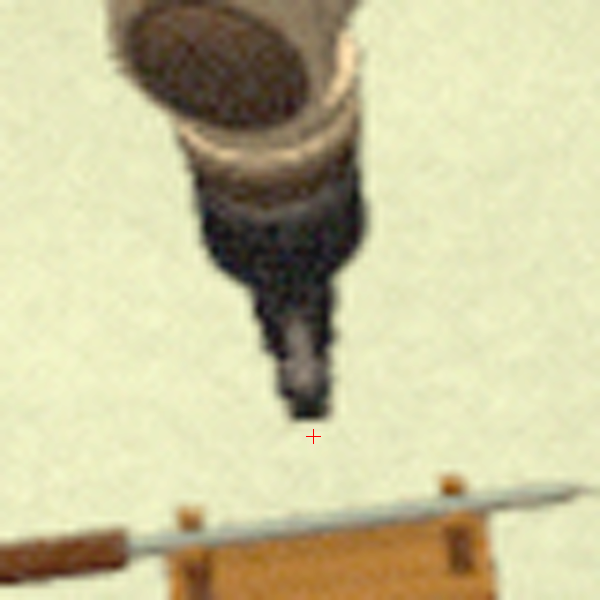

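The tip shows at (310,418) in the crop against a projected (313,436), and there is no contact at a reported 5 mm. I'll keep lowering.

Request:
{"method": "send_rows", "body": {"plan": [[[0,0,0.01],[0,0,0],1],[[0,0,0.02],[0,0,0],1],[[0,0,0.02],[0,0,0],1]]}}

```text
time: 6.45
ee_pos: [0.4001, -0.2126, -0.0014]
tcp_rot: [-180.0, 0.0, -5.1]
wrist_force: [-0.4, -0.6, -0.3]
opening: -0.0001
```

Request:
{"method": "send_rows", "body": {"plan": [[[0,0,0.008],[0,0,0],1],[[0,0,0.016],[0,0,0],1],[[0,0,0.016],[0,0,0],1]]}}

```text
time: 6.75
ee_pos: [0.4002, -0.2127, -0.006]
tcp_rot: [-180.0, 0.0, -5.1]
wrist_force: [0.5, -0.4, 0.0]
opening: -0.0002
```

Request:
{"method": "send_rows", "body": {"plan": [[[0,0,0.008],[0,0,0],1],[[0,0,0.016],[0,0,0],1],[[0,0,0.016],[0,0,0],1]]}}

```text
time: 7.05
ee_pos: [0.4002, -0.2127, -0.0108]
tcp_rot: [-180.0, 0.0, -5.1]
wrist_force: [0.2, -0.4, 1.1]
opening: 0.0001
```

Request:
{"method": "send_rows", "body": {"plan": [[[0,0,0.008],[0,0,0],1],[[0,0,0.016],[0,0,0],1],[[0,0,0.016],[0,0,0],1]]}}

```text
time: 7.35
ee_pos: [0.4002, -0.2127, -0.0156]
tcp_rot: [-180.0, 0.0, -5.1]
wrist_force: [0.4, -0.3, -0.2]
opening: 0.0002
```

Request:
{"method": "send_rows", "body": {"plan": [[[0,0,0.006],[0,0,0],1],[[0,0,0.012],[0,0,0],1],[[0,0,0.012],[0,0,0],1]]}}

```text
time: 7.65
ee_pos: [0.4003, -0.2127, -0.0191]
tcp_rot: [-180.0, 0.0, -5.1]
wrist_force: [-0.5, -0.8, 0.6]
opening: 0.0001
```

Request:
{"method": "send_rows", "body": {"plan": [[[0,0,0.006],[0,0,0],1],[[0,0,0.01],[0,0,0],1],[[0,0,0.01],[0,0,0],1]]}}

```text
time: 7.95
ee_pos: [0.4004, -0.2128, -0.0219]
tcp_rot: [-180.0, 0.0, -5.1]
wrist_force: [-0.2, -1.1, 0.2]
opening: -0.0001
```

Request:
{"method": "send_rows", "body": {"plan": [[[0,0,0.006],[0,0,0],1],[[0,0,0.01],[0,0,0],1],[[0,0,0.01],[0,0,0],1]]}}

```text
time: 8.25
ee_pos: [0.4007, -0.2129, -0.0222]
tcp_rot: [180.0, -0.1, -5.1]
wrist_force: [-11.2, 6.4, 29.1]
opening: 0.0003
```

Contact came at a reported z of -0.022, so the real tips sit 22 mm above the reported TCP. I'll use that correction from here: grasping the spit needs a reported z of about 0.004. Up, open and back over the spit.

Request:
{"method": "send_rows", "body": {"plan": [[[0,0,-0.08],[0,0,0],1],[[0,0,-0.2],[0,0,0],0],[[0,0,-0.33],[0,0,0],-1],[[0.1,0,-0.35],[0,0,0],-1],[[0.2,0,-0.35],[0,0,0],-1],[[0.27,0,-0.35],[0,0,0],-1],[[0.27,0,-0.35],[0,0,0],-1],[[0.27,0,-0.35],[0,0,0],-1]]}}

```text
time: 9.05
ee_pos: [0.4808, -0.2198, 0.0797]
tcp_rot: [-180.0, 0.1, -5.1]
wrist_force: [0.0, -0.2, -0.3]
opening: 0.0854
```

```bash
python3 mv.py .4818 -.2203 .004 180 0 -5.1
```

```text
now 9.05 [ 0.4808 -0.2198  0.0797] [-179.9767    0.0724   -5.0704] 0.08539289844542082 [ 0.0272 -0.1537 -0.2856]
[0.0039, 0.0016, 0.2524] [-0.0001, 0.0004, 0.0002]
```

Request:
{"method": "send_rows", "body": {"plan": [[[0.004,0,0.08],[0,0,0],-1],[[0.004,0,0.16],[0,0,0],-1],[[0.004,0,0.22],[0,0,0],-1],[[0.004,0,0.252],[0,0,0],-1],[[0.004,0,0.252],[0,0,0],-1],[[0.004,0,0.252],[0,0,0],1],[[0.004,0,0.252],[0,0,0],1],[[0.004,0,0.252],[0,0,0],1],[[0.004,0,0.252],[0,0,0],1],[[0.004,0,0.252],[0,0,0],1]], "force": 60}}

```text
time: 10.05
ee_pos: [0.4825, -0.2202, 0.0049]
tcp_rot: [180.0, -0.0, -5.1]
wrist_force: [-0.1, -0.0, -0.4]
opening: 0.0123
```

Request:
{"method": "send_rows", "body": {"plan": [[[0,0,0],[0,0,0],1],[[0,0,0],[0,0,0],1],[[0,0,0],[0,0,0],1]], "force": 80}}

```text
time: 10.35
ee_pos: [0.4825, -0.2202, 0.005]
tcp_rot: [180.0, -0.0, -5.1]
wrist_force: [-0.2, 0.1, 4.1]
opening: 0.007
```

Request:
{"method": "send_rows", "body": {"plan": [[[0,0,-0.03],[0,0,0],1],[[0,0,-0.08],[0,0,0],1],[[0,0,-0.15],[0,0,0],1],[[0,0,-0.24],[0,0,0],1],[[0,0,-0.33],[0,0,0],1],[[0,0,-0.4],[0,0,0],1],[[0,0,-0.43],[0,0,0],1],[[0,0,-0.44],[0,0,0],1],[[0,0,-0.44],[0,0,0],1],[[0,0,-0.44],[0,0,0],1]]}}

```text
time: 11.35
ee_pos: [0.4819, -0.2199, 0.1355]
tcp_rot: [-180.0, 0.1, -5.1]
wrist_force: [0.0, 0.3, -1.9]
opening: 0.007
```

Run:
```python
from mv import *
g=np.array([.487,.196]);a=np.radians(-8.3)
u=np.array([np.cos(a),np.sin(a)]);v=np.array([-np.sin(a),np.cos(a)])
seat=g-.03*u; grip=seat-.0105*v; print("seat",seat,"grip",grip)
go([*grip,.145,180,0,-8.3])
s=camera("scene")
for l in("spit",):
    print(recognise(l,"scene")[:2])
cv2.imwrite("pics/g6.png",cv2.convertScaleAbs(cv2.resize(s[170:280,180:400],(800,400),interpolation=cv2.INTER_CUBIC),alpha=1.6,beta=15))
```

```text
seat [0.4573 0.2003] grip [0.4558 0.1899]
now 11.35 [ 0.4819 -0.2199  0.1355] [-179.9649    0.0909   -5.0942] 0.007037402901539974 [ 0.0192  0.2747 -1.9453]
[-0.2079, -1.3529, -0.0307] [-0.0002, 0.0005, 0.0178]
[{'point': [214.9, 226.1], 'p': 0.81}]
```

View pics/g6.png

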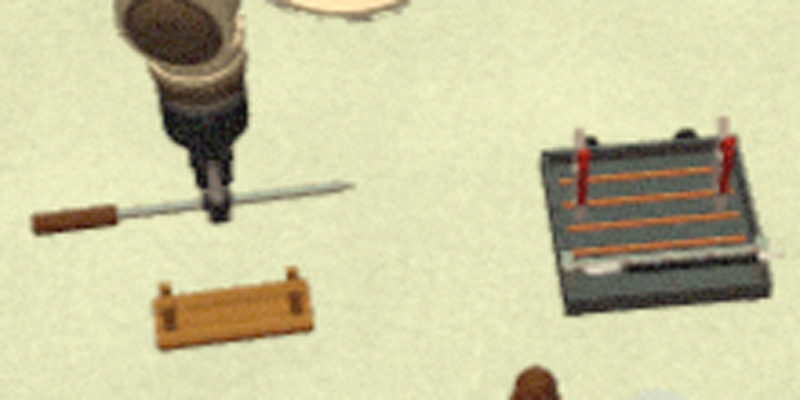

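The picture shows the spit held level, with the rest at (240,250) empty. I'll carry it over to the grill.

Request:
{"method": "send_rows", "body": {"plan": [[[-0.01,-0.04,0],[0,0,0],1],[[-0.02,-0.12,0],[0,0,0],1],[[-0.04,-0.22,0],[0,0,0.004],1],[[-0.06,-0.34,0],[0,0,0.008],1],[[-0.08,-0.46,0],[0,0,0.012],1],[[-0.1,-0.58,0],[0,0,0.017],1],[[-0.12,-0.7,0],[0,0,0.0178],1],[[-0.14,-0.82,0],[0,0,0.0178],1],[[-0.16,-0.93,0],[0,0,0.0178],1],[[-0.17,-1.0,0],[0,0,0.0178],1]]}}

```text
time: 12.45
ee_pos: [0.457, 0.0857, 0.1364]
tcp_rot: [-180.0, 0.0, -8.2]
wrist_force: [0.2, -0.5, -0.6]
opening: 0.0071
```

```bash
python3 mv.py .4558 .1899 .115 180 0 -8.3
```

```text
now 12.45 [0.457  0.0857 0.1364] [-179.9834    0.0268   -8.2054] 0.00707820369194022 [ 0.1737 -0.4807 -0.6342]
[-0.0536, -0.3431, 0.0713] [-0.0001, 0.0001, 0.0005]
```

Request:
{"method": "send_rows", "body": {"plan": [[[-0.02,-0.1,0.0],[0,0,0],1],[[-0.03,-0.19,0.02],[0,0,0],1],[[-0.045,-0.27,0.05],[0,0,0],1],[[-0.0536,-0.32,0.07],[0,0,0.0005],1],[[-0.0536,-0.343,0.0713],[0,0,0.0005],1],[[-0.0536,-0.343,0.0713],[0,0,0.0005],1],[[-0.0536,-0.343,0.0713],[0,0,0.0005],1]]}}

```text
time: 13.15
ee_pos: [0.457, 0.1871, 0.1155]
tcp_rot: [180.0, -0.0, -8.4]
wrist_force: [-0.2, -0.0, -1.5]
opening: 0.0074
```

Run:
```python
from mv import *
go()
s=camera("scene");t=camera("top")
def z(i,x,y,w,h,W,H):
    o=cv2.convertScaleAbs(cv2.resize(i[y:y+h,x:x+w],(W,H),interpolation=cv2.INTER_CUBIC),alpha=1.6,beta=10)
    for k in range(0,w,10): cv2.putText(o,str(x+k),(k*W//w,8),0,.3,(0,0,255))
    for k in range(10,h,10): cv2.putText(o,str(y+k),(0,k*H//h+3),0,.3,(0,0,255))
    return o
o=np.vstack([z(s,310,180,100,37,800,296),z(t,205,262,100,37,800,296)])
cv2.imwrite("pics/g7.png",o)
```

```text
now 13.15 [0.457  0.1871 0.1155] [179.9935  -0.0103  -8.3863] 0.007449874330151167 [-0.2498 -0.0139 -1.4583]
```

View pics/g7.png

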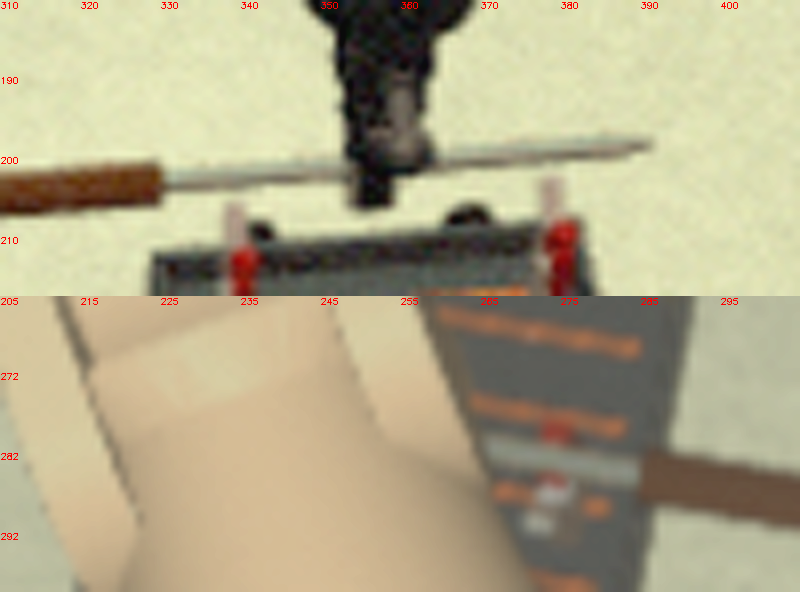

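In the scene view the fork tops show at (339,208) and (378.5,205), and the spit axis passes above them at rows 202.5 and 199.6. In the top view the right fork's nose ends at row 285.5 and the spit is at row 282.6. I'll compute the offset.

Run:
```python
from mv import *
print("scene mouth L,R", atz("scene",(339.4,208.2),.1205),atz("scene",(378.5,205),.1205))
print("scene spit at z.1565",atz("scene",(339.4,202.5),.1565),atz("scene",(378.5,199.6),.1565))
print("top nose", atz("top",(274,285.5),.098),"spit",atz("top",(274,282.6),.1565), "jaw back",atz("top",(274,277.8),.12),"plate front",atz("top",(273,291.5),.12))
a=np.radians(-8.3);u=np.array([np.cos(a),np.sin(a)]);v=np.array([-np.sin(a),np.cos(a)])
p=np.array([.457,.1871])
for k in(-.06,.08): print("spit robot",p+k*v)
for seat in([.4573,.2003],[.452,.2]):
  for f in(-.07,.07):
    for x,z in((.013,.12),(-.013,.12),(.001,.097),(-.007,.085)):
      w=np.append(np.array(seat)+x*u+f*v,z); print(seat,f,x,z,proj("scene",w).round(1),proj("top",w).round(1))
```

```text
scene mouth L,R [0.4478 0.1313 0.1205] [0.4681 0.267  0.1205]
scene spit at z.1565 [0.4529 0.1282 0.1565] [0.4741 0.2613 0.1565]
top nose [0.4458 0.132  0.098 ] spit [0.4464 0.1269 0.1565] jaw back [0.4645 0.1308 0.12  ] plate front [0.4264 0.1321 0.12  ]
spit robot [0.4483 0.1277]
spit robot [0.4685 0.2663]
[0.4573, 0.2003] -0.07 0.013 0.12 [339.8 211. ] [274.5 279.4]
[0.4573, 0.2003] -0.07 -0.013 0.12 [338.7 205.4] [272.8 288.6]
[0.4573, 0.2003] -0.07 0.001 0.097 [339.  212.7] [274.5 284.7]
[0.4573, 0.2003] -0.07 -0.007 0.085 [338.6 213.3] [274.3 288.1]
[0.4573, 0.2003] 0.07 0.013 0.12 [379.8 207.6] [225. 271.]
[0.4573, 0.2003] 0.07 -0.013 0.12 [378.4 202. ] [223.1 280.1]
[0.4573, 0.2003] 0.07 0.001 0.097 [378.5 209.4] [225.5 276.4]
[0.4573, 0.2003] 0.07 -0.007 0.085 [377.8 209.9] [225.7 279.7]
[0.452, 0.2] -0.07 0.013 0.12 [339.3 209.9] [274.6 281.3]
[0.452, 0.2] -0.07 -0.013 0.12 [338.2 204.3] [272.8 290.6]
[0.452, 0.2] -0.07 0.001 0.097 [338.5 211.6] [274.5 286.6]
[0.452, 0.2] -0.07 -0.007 0.085 [338.  212.2] [274.4 289.9]
[0.452, 0.2] 0.07 0.013 0.12 [379.2 206.5] [225.  272.9]
[0.452, 0.2] 0.07 -0.013 0.12 [377.9 201. ] [223.1 282. ]
[0.452, 0.2] 0.07 0.001 0.097 [378.  208.3] [225.5 278.2]
[0.452, 0.2] 0.07 -0.007 0.085 [377.2 208.8] [225.7 281.6]
```

The estimates agree to within 2 mm. I'll shift the spit slightly and lower it to the jaw noses.

Request:
{"method": "send_rows", "body": {"plan": [[[-0.004,-0.01,0.03],[0,0,0.0005],1],[[-0.004,-0.01,0.07],[0,0,0.0005],1],[[-0.004,-0.01,0.11],[0,0,0.0005],1],[[-0.004,-0.01,0.14],[0,0,0.0005],1],[[-0.004,-0.01,0.16],[0,0,0.0005],1],[[-0.004,-0.01,0.16],[0,0,0.0005],1]]}}

```text
time: 13.85
ee_pos: [0.4554, 0.1904, 0.0661]
tcp_rot: [180.0, 0.1, -8.5]
wrist_force: [-2.1, -0.6, -1.4]
opening: 0.0076
```

Request:
{"method": "send_rows", "body": {"plan": [[[0,0,0.01],[0,0,0],1],[[0,0,0.02],[0,0,0],1],[[0,0,0.03],[0,0,0],1],[[0,0,0.03],[0,0,0],1]]}}

```text
time: 14.25
ee_pos: [0.4562, 0.191, 0.0587]
tcp_rot: [-179.9, 0.0, -8.5]
wrist_force: [-4.7, 1.7, 1.0]
opening: 0.0074
```

Request:
{"method": "send_rows", "body": {"plan": [[[0,0,0.01],[0,0,0],1],[[0,0,0.02],[0,0,0],1],[[0,0,0.03],[0,0,0],1],[[0,0,0.03],[0,0,0],1]]}}

```text
time: 14.65
ee_pos: [0.4564, 0.1903, 0.0487]
tcp_rot: [180.0, -0.0, -8.5]
wrist_force: [0.6, -0.8, -1.1]
opening: 0.0071
```

Request:
{"method": "send_rows", "body": {"plan": [[[0,0,0.01],[0,0,0],1],[[0,0,0.018],[0,0,0],1],[[0,0,0.025],[0,0,0],1],[[0,0,0.025],[0,0,0],1]]}}

```text
time: 15.05
ee_pos: [0.457, 0.1906, 0.0446]
tcp_rot: [-179.9, -0.2, -8.5]
wrist_force: [-9.3, -4.1, 22.2]
opening: 0.0071
```

At a reported z of 0.0446 the spit meets a hard stop at 22 N, so it is home. I'll relax the push, open and look.

Request:
{"method": "send_rows", "body": {"plan": [[[0,0,-0.007],[0,0,0],1],[[0,0,-0.007],[0,0,0],0.5],[[0,0,-0.007],[0,0,0],-1],[[0,0,-0.007],[0,0,0],-1],[[0,0,-0.007],[0,0,0],-1],[[0,0,-0.007],[0,0,0],-1],[[0,0,-0.007],[0,0,0],-1],[[0,0,-0.1],[0,0,0],-1],[[0,0,-0.25],[0,0,0],-1],[[0,0,-0.4],[0,0,0],-1]]}}

```text
time: 16.05
ee_pos: [0.4557, 0.1903, 0.1626]
tcp_rot: [180.0, 0.1, -8.5]
wrist_force: [0.8, 1.4, 0.7]
opening: 0.0855
```

Run:
```python
from mv import *
go()
s=camera("scene")
P={l:[(r["point"],round(r["p"],2)) for r in place_of(l,"scene")[:2]] for l in("seat","spit","guard_bar")};print(P)
o=cv2.convertScaleAbs(cv2.resize(s[190:265,300:400],(800,600),interpolation=cv2.INTER_CUBIC),alpha=1.6,beta=10)
for n,c in(((.4565,.2,.085),(0,255,0)),):
    u=(proj("scene",np.array(n))-[300,190])*8; cv2.drawMarker(o,tuple(int(v) for v in u),c,0,14,1)
cv2.imwrite("pics/g8.png",o)
```

```text
now 16.05 [0.4557 0.1903 0.1626] [179.9583   0.0685  -8.4755] 0.08545717852025106 [0.7598 1.3623 0.7109]
{'seat': [([359.8, 212.0], 0.74), ([449.5, 219.4], 0.44)], 'spit': [([359.5, 213.3], 0.72)], 'guard_bar': [([371.1, 243.7], 0.5)]}
```

View pics/g8.png

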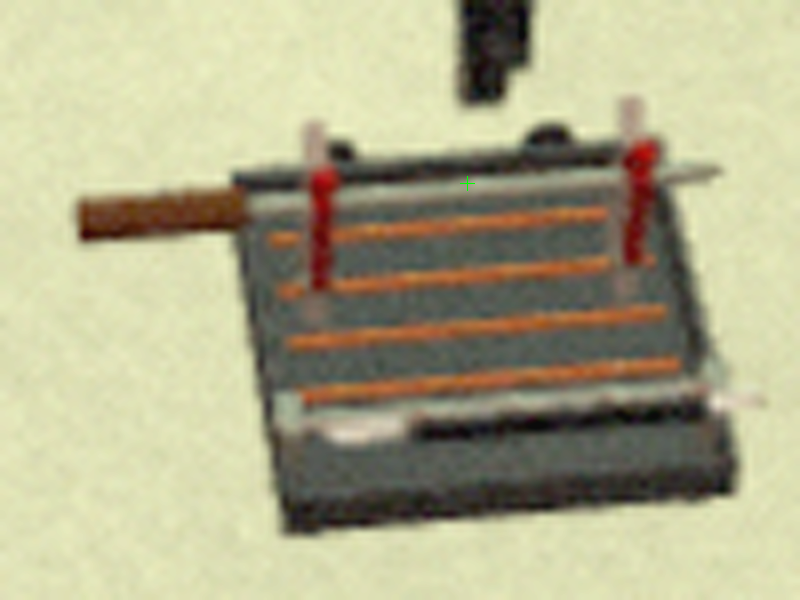

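The picture shows the shaft under both red jaws (crop (322,190) and (637,170)), and the networks put the spit within about a pixel of the seat. Next is the guard.

Run:
```python
from mv import *
print("bar top",atz("top",(260.1,211.2),.1597))
go([.6419,.1728,.215,180,0,-8.4])
t=camera("top"); cv2.imwrite("pics/t9.png",t)
for l in("guard_bar","guard_hinge","spit","seat"): print(l,[(r["point"],round(r["p"],2)) for r in place_of(l,"top")[:2]])
```

```text
bar top [0.6431 0.1731 0.1597]
now 16.25 [0.457  0.1908 0.1627] [-179.9351   -0.1085   -8.4773] 0.08529835387309562 [ 0.2845 -0.7047 -1.0526]
[0.6189, -0.0317, -0.1731] [-0.0004, -0.0006, -0.0004]
guard_bar [([258.2, 210.4], 0.72)]
guard_hinge [([257.7, 254.4], 0.86)]
spit []
seat [([252.9, 281.1], 0.74)]
```

The bar position from the model and from the picture agree to 1 mm: (0.642, 0.173). I'll move over it and descend.

Request:
{"method": "send_rows", "body": {"plan": [[[0.05,0,-0.1],[0,0,0],-1],[[0.15,0,-0.17],[0,0,0],-1],[[0.28,-0.01,-0.173],[0,0,0],-1],[[0.41,-0.02,-0.173],[0,0,0],-1],[[0.53,-0.032,-0.173],[0,0,0],-1],[[0.6,-0.032,-0.173],[0,0,0],-1],[[0.62,-0.032,-0.173],[0,0,0],-1],[[0.62,-0.032,-0.12],[0,0,0],-1],[[0.62,-0.032,-0.06],[0,0,0],-1],[[0.62,-0.032,0.0],[0,0,0],-1]]}}

```text
time: 17.5
ee_pos: [0.6409, 0.1727, 0.1608]
tcp_rot: [180.0, 0.0, -8.5]
wrist_force: [0.6, -0.0, 0.4]
opening: 0.0857
```

Run:
```python
from mv import *
go([.6421,.1729,.123,180,0,-8.4])
s=camera("scene")
cv2.imwrite("pics/g9.png",cv2.convertScaleAbs(cv2.resize(s[170:270,310:410],(600,600),interpolation=cv2.INTER_CUBIC),alpha=1.6,beta=10))
```

```text
now 17.5 [0.6409 0.1727 0.1608] [179.9904   0.0354  -8.4681] 0.0856805376108271 [ 0.5794 -0.0209  0.4318]
[0.0039, -0.0012, 0.1261] [0.0001, 0.0002, -0.0004]
```

View pics/g9.png

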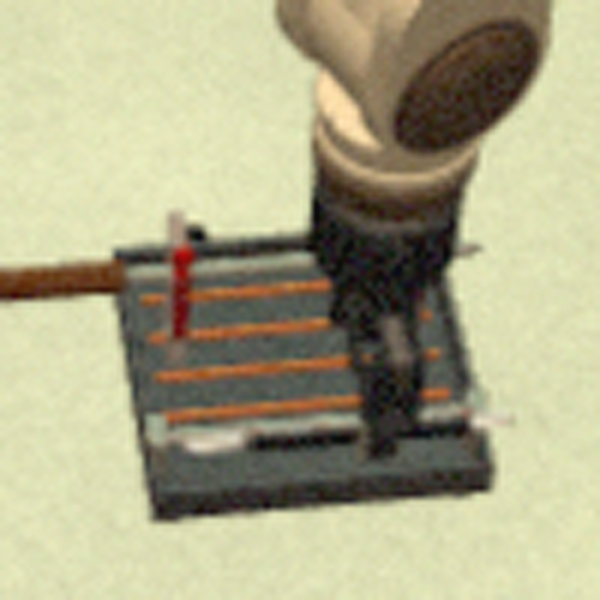

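The guard bar runs along crop row 440 and the fingers stand astride it near its middle. I'll descend and close.

Request:
{"method": "send_rows", "body": {"plan": [[[0.004,0,0.03],[0,0,0],-1],[[0.004,0,0.06],[0,0,0],-1],[[0.004,0,0.1],[0,0,0],-1],[[0.004,0,0.126],[0,0,0],-1],[[0.004,0,0.126],[0,0,0],0],[[0.004,0,0.126],[0,0,0],0.5],[[0.004,0,0.126],[0,0,0],1],[[0.004,0,0.126],[0,0,0],1],[[0.004,0,0.126],[0,0,0],1],[[0.004,0,0.126],[0,0,0],1]], "force": 40}}

```text
time: 18.55
ee_pos: [0.6433, 0.1725, 0.1243]
tcp_rot: [-180.0, -0.1, -8.5]
wrist_force: [2.4, -0.7, 0.9]
opening: 0.0083
```

Request:
{"method": "send_rows", "body": {"plan": [[[0,0,0],[0,0,0],1],[[0,0,0],[0,0,0],1],[[0,0,0],[0,0,0],1]]}}

```text
time: 18.85
ee_pos: [0.6433, 0.1725, 0.1243]
tcp_rot: [-180.0, -0.1, -8.5]
wrist_force: [4.3, -0.6, 2.9]
opening: 0.0085
```

Run:
```python
from mv import *
# arc: bar follows hinge circle
th=np.linspace(.7,0,17); s0=np.array([np.sin(.7),np.cos(.7)])*.15
for t in th:
    d=np.array([np.sin(t),np.cos(t)])*.15-s0; print(round(t,3),(d[0]/.3).round(4),(-d[1]/.3).round(4))
go()
```

```text
0.7 0.0 -0.0
0.656 -0.017 -0.0137
0.612 -0.0347 -0.0267
0.569 -0.0528 -0.0389
0.525 -0.0715 -0.0502
0.481 -0.0907 -0.0608
0.438 -0.1103 -0.0705
0.394 -0.1303 -0.0793
0.35 -0.1507 -0.0873
0.306 -0.1714 -0.0943
0.262 -0.1924 -0.1005
0.219 -0.2136 -0.1057
0.175 -0.2351 -0.1099
0.131 -0.2567 -0.1133
0.088 -0.2784 -0.1157
0.044 -0.3002 -0.1171
0.0 -0.3221 -0.1176
now 18.85 [0.6433 0.1725 0.1243] [-179.9787   -0.0657   -8.4792] 0.00846393796297783 [ 4.3287 -0.5604  2.86  ]
```

Opening 8.4 mm, so the bar is held. I'll follow the arc slowly.

Request:
{"method": "send_rows", "body": {"plan": [[[-0.008,0,-0.007],[0,0,0],1],[[-0.017,0,-0.0137],[0,0,0],1],[[-0.0347,0,-0.0267],[0,0,0],1],[[-0.0528,0,-0.0389],[0,0,0],1],[[-0.0715,0,-0.0502],[0,0,0],1],[[-0.0907,0,-0.0608],[0,0,0],1],[[-0.1103,0,-0.0705],[0,0,0],1],[[-0.1303,0,-0.0793],[0,0,0],1],[[-0.1507,0,-0.0873],[0,0,0],1],[[-0.1507,0,-0.0873],[0,0,0],1]]}}

```text
time: 19.85
ee_pos: [0.5982, 0.1792, 0.1519]
tcp_rot: [-180.0, -0.2, -8.5]
wrist_force: [4.6, -1.7, 8.2]
opening: 0.0081
```

Run:
```python
from mv import *
go()
```

```text
now 19.85 [0.5982 0.1792 0.1519] [-179.9573   -0.1504   -8.4684] 0.008055530158888612 [ 4.6066 -1.6639  8.1998]
```

Request:
{"method": "send_rows", "body": {"plan": [[[-0.0207,0,-0.007],[0,0,0],1],[[-0.0417,0,-0.0132],[0,0,0],1],[[-0.0629,0,-0.0184],[0,0,0],1],[[-0.0844,0,-0.0226],[0,0,0],1],[[-0.106,0,-0.026],[0,0,0],1],[[-0.1277,0,-0.0284],[0,0,0],1],[[-0.145,0,-0.0296],[0,0,0],1],[[-0.16,0,-0.0301],[0,0,0],1],[[-0.1714,0,-0.0303],[0,0,0],1],[[-0.1714,0,-0.0303],[0,0,0],1]]}}

```text
time: 20.85
ee_pos: [0.5467, 0.1868, 0.1592]
tcp_rot: [-180.0, 0.0, -8.5]
wrist_force: [1.7, 0.8, 4.4]
opening: 0.008
```

Request:
{"method": "send_rows", "body": {"plan": [[[0,0,0],[0,0,0],1],[[0,0,0],[0,0,0],1],[[0,0,0],[0,0,0],1]]}}

```text
time: 21.15
ee_pos: [0.5474, 0.1867, 0.1591]
tcp_rot: [-180.0, 0.0, -8.5]
wrist_force: [1.6, 0.3, 4.7]
opening: 0.0083
```

Run:
```python
from mv import *
go()
s=camera("scene");t=camera("top")
for c in("scene","top"):
  for l in("guard_bar","spit","seat"): print(c,l,[(r["point"],round(r["p"],2)) for r in place_of(l,c)[:2]])
for n in((.5463,.1869,.195),(.4573,.2,.085)): print(proj("scene",np.array(n)),proj("top",np.array(n)))
o=np.hstack([cv2.resize(i,(400,400),interpolation=cv2.INTER_CUBIC) for i in(s[170:270,310:410],t[200:320,190:310])])
cv2.imwrite("pics/g10.png",cv2.convertScaleAbs(o,alpha=1.6,beta=10))
```

```text
now 21.15 [0.5474 0.1867 0.1591] [-179.9929    0.0074   -8.4789] 0.008313977427613703 [1.6144 0.3458 4.6952]
scene guard_bar [([365.9, 213.5], 0.81)]
scene spit []
scene seat [([360.6, 214.6], 0.93)]
top guard_bar []
top spit []
top seat []
[365.1758 211.8905] [251.8103 242.9598]
[358.4567 213.0988] [250.5177 281.4624]
```

View pics/g10.png

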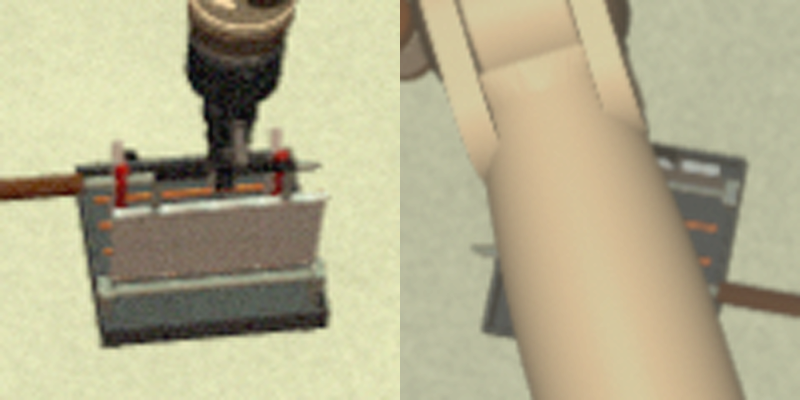

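The scene view shows the plate upright with the bar held between the fingers. The bar is at (365.9,213.5) against a model (365.2,211.9), and the seat has the same 1.5-pixel bias. The spit still lies in the forks. Handing in.

```bash
python3 -c "
from h import *
s=sensors.get_obs();print(s['time'],s['ee_pos'],s['wrist_force'],s['opening']);bot.job_done()"
```

```text
21.55 [0.54737365 0.18672383 0.15919045] [0.80511284 0.8609386  4.95903238] 0.007894955456659443
the job is handed in; nothing more can be done
```

I loaded the spit into both forks under the jaws and let go of it. Then I swung the splash guard up to upright and handed the job in at 21.6 s, still holding it by its bar.

**First grasp missed:** the fingers closed on empty space above the shaft, because the reported tool tip lies about 22 mm beyond the real fingertips. I measured this by touching the counter and corrected for it; the second grasp held.

**Spit:** it met a hard stop within 1 mm of the expected depth, at 22 N. The picture after release showed the shaft under both red jaws. After the guard was raised, the networks could not find the spit, so the later check was by eye only; it still showed in the forks.

**Guard:** the gripper reads an 8 mm opening on the bar, close to the 7 mm it read on the 10 mm spit. The tool stands about 1 mm from the modelled upright position, and the bar shows no motion. In the last picture the bar sat 1.6 pixels below the modelled upright point. The seat was low by the same amount, so I took it as a camera offset and made no correction. About 5 N of vertical force remained at the wrist.

I did not check the other kitchen things in the last pictures, but no move went near them.

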